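# Trigger check on the deburring grinder

### The arm

A 6-joint arm with a two-finger parallel gripper is mounted at the origin on the work surface. World frame = base frame: x ahead of the robot, y to its left, z up, the work surface at z = 0. Lengths are in m, angles in degrees, forces in N, time in s.
With the tool pointing down it reaches from about 0.4 to 0.825 m from the base axis. Payload 7 kg.
Tool frame: the origin (TCP) lies midway between the tips of the shut fingers; the grasp point (between the pads) lies 19 mm behind it; z points along the fingers, x is the direction in which the jaws open and shut, and the axes are right-handed (so a half turn about z gives the same grasp; the last joint's range is limited). The gripper opens to 88 mm and grips with 3 to 60 N. Pads are 19 mm wide; open, the fingers measure 130 mm over their backs; the gripper's body (78 mm by 193 mm) begins 47 mm behind the grasp point.
Start: joints at [79.59, 20.546, 0.682, 0, -70.136, -16.507], TCP at [0.306, 0.602, 0.227] pointing down, gripper open.
Joint ranges: [-176.03, 176.03], [-82.01, 121.73], [-58.28, 71.71], [-173.87, 95.51], [-174.79, -0.11], [-173.66, 173.66]. Speed limits (degrees/s): [136.94, 136.94, 172.46, 180, 180, 180].

### API

Orientations are given as [roll, pitch, yaw] about the fixed x, y, z axes, in that order (R = Rz(yaw) Ry(pitch) Rx(roll)).
In Python, from plant import * gives the robot as it stands. The module is installed in compiled form; this text tells all that it offers.
- The arm moves only by the shell command python3 -m pendant 'ROWS' [OPENING]. ROWS is JSON, a list that holds one entry, the list of rows, each a list of 6 numbers: the shift along the world's x, y, z in mm, then the turn, a rotation vector about the world's x, y, z in degrees. A call has 1 to 10 rows; each row is the pose to reach, as a shift and turn from the pose commanded when the call began; what a row does not reach only later rows make up. A row lasts 1/8 s, in which the tool goes at most 62.5 mm and 10.7 degrees, less where a joint would pass 70% of its speed; a pose out of reach is approached as far as the arm can. A call with a gripper value outside its range is refused whole. OPENING is the closure, from -1 (fully open) to 1 (shut), set as the call begins (- or left out, the last holds). The fingers move at their own pace and stop on an object; the grip force is fixed at half the most. Time passes only in rows, so rows that repeat a pose let the fingers close. It gives the time, the measured TCP pose, the force and the opening at its end, in the units of the state.
- get_obs(): the state, without advancing time (a new reading comes with each control period).
- snapshot(name): name is "side" or "top"; returns a dict with "pixels" (384x512x3 uint8, red, green, blue), "depth" (384x512 float32, m along the optical axis (not along the pixel's ray), 0 where there is no reading), "fx", "fy", "cx", "cy" (pixels), "pose" (4x4, takes a point from camera to world coordinates). Camera axes: x right, y down, z forward; pixel columns grow to the right and rows downward; lengths in m; the calibration is good to about 2 mm. A picture is of the moment at which its call begins.
- close_job(): hands the job in, once; it reports no verdict.
The state is a dict: "clock": time; "joint_pos": joint angles; "qvel": joint speeds; "tau": joint torques, N m; "tool_pos": TCP position; "orientation": TCP orientation; "force": force on the tool from outside, world axes, zero at the start; "moment": the same for the moment, N m; "opening": finger opening in m.
Only numpy, scipy, OpenCV 4.12 (cv2) and the standard library are available. Lean on these libraries where they do the work, as an engineer would, in place of code of your own. Each camera call takes 0.05 s, during which the arm holds its last target. There are 200 camera calls.

### The job

Check the trigger of the straight grinder that has the grinding drum on its nose, in its stand on the sink-fitting bench, before it is connected to air. Flip its lock-off lever fully forward, towards the drum, then squeeze the paddle fully against the grinder's body, hold it there for about a second and let go so that it springs back out. Leave the lock-off lever forward.

Things in the scene. Friction and masses are not known exactly. Their poses are not given: they have to be found in the camera images.
- grinder: Air grinder fixed on its side in a stand; grey stone drum 30 mm across on its nose (the spare: bare nose, no lock-off lever). Origin: centre of the stand's underside (base 250 x 130 x 10 mm), on the table. x to the drum, y to the paddle's side, z up. Body: cylinder 36 mm across along x at z 75 mm, x -105 to 65. Clamp posts 41 mm wide, 96 mm tall at x -94 and 74 (14 mm along x); free between.
- paddle (a joint): Paddle, rad: 0 out, 0.10 squeezed home; springs back; 2 to 5 N. Blocked while the lock-off lever is back. Black strip 5 mm thick, 20 mm tall, centred at z 75 mm, x -95 to 45 in the grinder's frame, hinged upright at x -90, y 22.5. Squeeze at x 25, fingers across y: body's far side y -18, paddle's outer face y 36.5 at rest, 25 when home.
- lock_lever (a joint): Lock-off lever, rad, on an upright pivot on the paddle (x -30, y 28.5 mm in the grinder's frame, paddle out). 0: locked, blade points outwards, leaning 40 degrees back; 1.45: fully forward, leaning 43 degrees to the drum. Friction (1 to 2 N at the tip) keeps it where left. Starts at 0 to 0.10.
- lock_tip (a point): Outer end of the lock-off lever's blade: a steel strip 36 mm long from pivot to tip, 4 mm thick, 18 mm tall (66 to 84 mm above the table). Flip it by pushing it from behind, along the grinder's +x, with a fingertip kept clear outside the paddle (whose outer face is at y 31 mm at the pivot, 34 mm at x 0).

How it is judged:
By the outcome, as a careful person would: the job done as asked, in the order asked, and still so for the second after the job is handed in, with the robot touching nothing.
It also fails if it takes over 42 s, if anything falls off the work surface, if the arm or the gripper's body presses on something with over 40 N, if the wrist force passes 120 N, or if a joint passes its speed limit or range.

## Working session

There is one attempt and no reset: what is moved stays moved. The work goes in short steps, Python scripts to look and compute and a shell command to move; the robot and the scene stay as the last step left them, time stands still between calls to the robot, and variables do not carry over. Pictures are saved under pics/ and viewed, about 8 in all and at most 12, crops included, and the job is handed in when it is done.

```bash
mkdir -p pics
cat > h.py <<'E'
from plant import *
import numpy as np, cv2
def snap(n,f=None):
    s=snapshot(n)
    np.savez(f'{n}.npz',**s)
    if f: cv2.imwrite('pics/'+f,s['pixels'][:,:,::-1])
    return s
def pts(s):
    d=s['depth'];v,u=np.mgrid[:d.shape[0],:d.shape[1]]
    P=np.stack([(u-s['cx'])/s['fx']*d,(v-s['cy'])/s['fy']*d,d],-1)
    W=P@s['pose'][:3,:3].T+s['pose'][:3,3]
    W[d==0]=np.nan
    return W
E
python3 - <<'E'
from h import *
for n in('side','top'):
    s=snap(n,n+'1.png');print(n,s['fx'],s['pose'].round(3).tolist())
print(get_obs())
E
```

```text
side 361.0894801741758 [[0.915, -0.31, 0.258, 0.314], [-0.404, -0.693, 0.597, -0.41], [-0.006, -0.651, -0.759, 0.582], [0.0, 0.0, 0.0, 1.0]]
top 399.3128355285484 [[0.001, -0.99, 0.139, 0.388], [-1.0, 0.0, 0.009, 0.023], [-0.009, -0.139, -0.99, 0.786], [0.0, 0.0, 0.0, 1.0]]
{'clock': 0.1, 'joint_pos': array([ 7.95893007e+01,  2.05878484e+01,  6.38824181e-01, -1.75177912e-02,
       -7.01338794e+01, -1.65075866e+01]), 'qvel': array([-0.09263828, -0.15170937,  0.10461014,  0.08441607,  0.05654342,
        0.02998109]), 'tau': array([-1.69140367e-03, -5.84164810e+01,  2.93749845e+01,  7.01539323e+00,
        1.01023683e-02, -5.35058905e-05]), 'tool_pos': array([0.30540767, 0.60147754, 0.2257097 ]), 'orientation': array([-1.79992231e+02, -8.41662021e-02, -1.16924256e+02]), 'force': array([ 0.45256403, -0.21964   ,  0.05361721]), 'moment': array([-0.00097683, -0.00287827, -0.00471716]), 'opening': 0.0879342835310087}
```

View pics/top1.png

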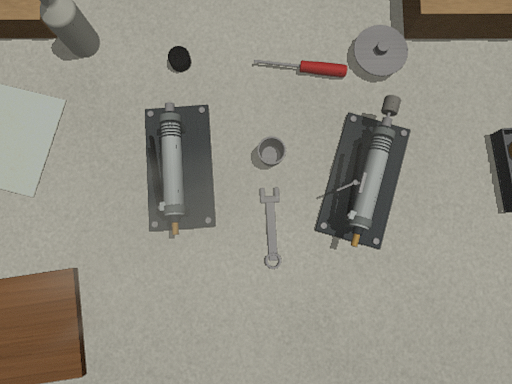

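View pics/side1.png

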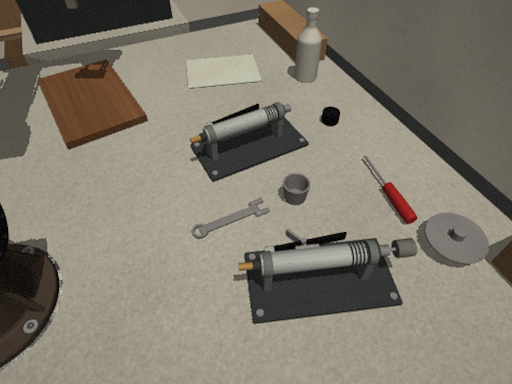

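The top view shows the target grinder on the right: drum at (392,104), tail at (357,240), lever from (358,183) to its tip at (319,197). The spare, with its bare nose, is on the left.

```bash
cat > m.py <<'E'
from h import *
def ray(s,uv,z):
    u,v=uv; d=s['pose'][:3,:3]@np.array([(u-s['cx'])/s['fx'],(v-s['cy'])/s['fy'],1]);o=s['pose'][:3,3]
    return o+d*(z-o[2])/d[2]
E
python3 - <<'E'
from m import *
s=dict(np.load('top.npz'))
W=pts(s);im=s['pixels'].astype(int)
m=((W[...,2]>0.004)&(W[...,2]<.12)).astype(np.uint8);m[:,:295]=0;m[:,425:]=0;m[:85]=0;m[260:]=0
# plate: dark pixels
g=(im.max(2)<75)&(W[...,2]<.03)&(m>0)
cs,_=cv2.findContours(g.astype(np.uint8),cv2.RETR_EXTERNAL,cv2.CHAIN_APPROX_NONE)
c=np.vstack([c for c in cs if cv2.contourArea(c)>60])[:,0]
P=np.array([ray(s,p,.01)[:2] for p in c])*1000
print('plate',cv2.minAreaRect(P.astype(np.float32)),cv2.boxPoints(cv2.minAreaRect(P.astype(np.float32))).round(1).tolist())
b=(W[...,2]>.075)&(m>0)
Q=W[b];v=cv2.fitLine(Q[:,:2].astype(np.float32),cv2.DIST_HUBER,0,.01,.01).ravel();print('body line',v,np.degrees(np.arctan2(v[1],v[0])))
for p in((391,97),(392,104),(358,183),(319,197),(357,237)):print(p,W[p[1],p[0]].round(4),ray(s,p,.084).round(4))
big=cv2.resize(s['pixels'][85:265,295:425,::-1],None,fx=4,fy=4,interpolation=cv2.INTER_CUBIC);cv2.imwrite('pics/c1.png',big[:600])
E
```

```text
plate ((535.1865234375, -182.86651611328125), (127.94053649902344, 249.3662872314453), 73.33334350585938) [[397.3999938964844, -208.39999389648438], [636.2999877929688, -279.8999938964844], [673.0, -157.3000030517578], [434.1000061035156, -85.80000305175781]]
body line [ 0.95518726 -0.29600212  0.49730587 -0.16847019] -17.217638
(391, 97) [ 0.6718 -0.2187  0.0887] [ 0.6737 -0.2203  0.084 ]
(392, 104) [ 0.6583 -0.2197  0.0892] [ 0.6603 -0.2215  0.084 ]
(358, 183) [ 0.5133 -0.1539  0.0855] [ 0.5136 -0.1543  0.084 ]
(319, 197) [ 0.5003 -0.0971  0.0012] [ 0.4885 -0.0844  0.084 ]
(357, 237) [ 0.4178 -0.1492  0.0842] [ 0.4178 -0.1493  0.084 ]
```

View pics/c1.png

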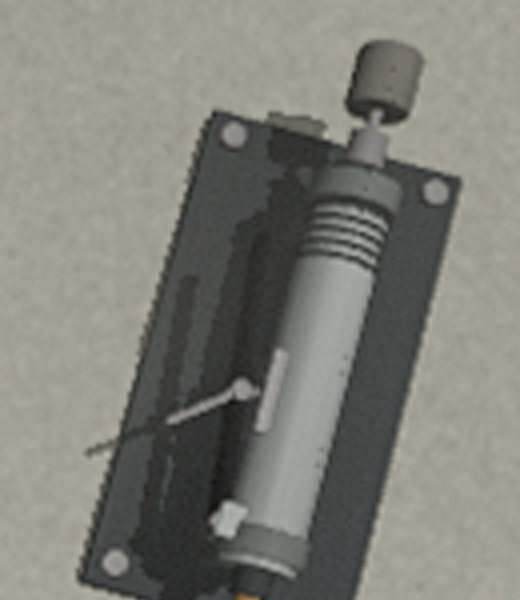

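```bash
python3 - <<'E'
from m import *
s=dict(np.load('top.npz'))
o=np.array([535.2,-182.9]);a=np.radians(-16.67);ex=np.array([np.cos(a),np.sin(a)]);ey=np.array([-ex[1],ex[0]])
for p in((355.7,181.7),(337.5,190.5)):
    w=ray(s,p,.084)[:2]*1000-o;print('local',w@ex,w@ey)
for l in((-78,1),(25,3.5)):print(l,o+l[0]*ex+l[1]*ey)
E
python3 -m pendant '[[[10,-50,0,0,0,3],[25,-110,0,0,0,6],[45,-170,0,0,0,10.2],[65,-230,0,0,0,10.2],[85,-290,0,0,0,10.2],[105,-350,0,0,0,10.2],[120,-410,0,0,0,10.2],[130,-470,0,0,0,10.2],[140,-530,0,0,0,10.2],[148,-585,0,0,0,10.2]]]' -1
```

```text
local -27.768575843985783 25.687262625554798
local -52.36824534982195 52.5678719178768
(-78, 1) [ 460.7649786  -159.56702784]
(25, 3.5) [ 560.15332701 -186.71856926]
clock: 1.35
tool_pos: [0.4533, 0.0148, 0.2266]
orientation: [-180.0, 0.0, -106.7]
force: [-0.2, 0.4, 0.4]
opening: 0.0876
```

```bash
python3 -m pendant '[[[2,-55,0,0,0,0],[5,-115,0,0,0,0],[7,-176,0,0,0,0],[7,-176,-40,0,0,0],[7,-176,-80,0,0,0],[7,-176,-110,0,0,0],[7,-176,-110,0,0,0]]]' -1
python3 - <<'E'
from h import *
s=snap('top');t=snap('side')
a=cv2.resize(s['pixels'][85:265,285:435],None,fx=3.2,fy=3.2,interpolation=2)[:576]
b=cv2.resize(t['pixels'][190:340,220:430],None,fx=1.5,fy=1.5,interpolation=2)
c=np.zeros((576,480+315,3),np.uint8);c[:,:480]=a[:,:480];c[:225,480:]=b
cv2.imwrite('pics/c2.png',c[:,:,::-1])
E
```

```text
clock: 2.22
tool_pos: [0.4586, -0.1593, 0.1146]
orientation: [179.7, -0.1, -106.7]
force: [0.6, 0.3, 0.5]
opening: 0.0875
```

View pics/c2.png

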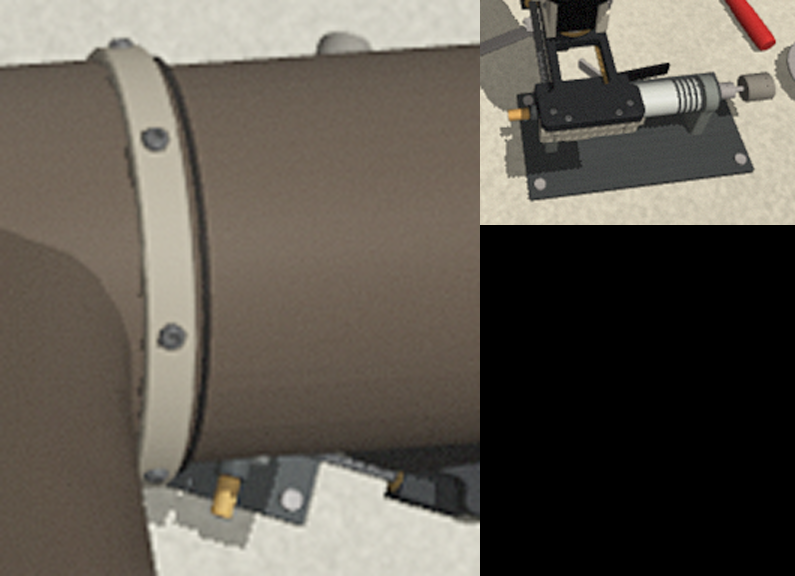

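The top view is blocked by the arm. The side crop shows the gripper over the tail, but its geometry is unclear, so I'm enlarging it.

Run:
```python
from h import *
t=dict(np.load('side.npz'))
cv2.imwrite('pics/c3.png',cv2.resize(t['pixels'][60:340,170:430,::-1],None,fx=2.1,fy=2.1,interpolation=2))
W=pts(t)
for v,u in((250,270),(262,270),(275,270),(258,300),(225,270),(232,305)):print(u,v,W[v,u].round(3))
```

```text
270 250 [ 0.418 -0.216  0.223]
270 262 [ 0.412 -0.23   0.224]
270 275 [ 0.405 -0.244  0.222]
300 258 [ 0.443 -0.241  0.227]
270 225 [ 0.433 -0.186  0.226]
305 232 [ 0.467 -0.211  0.224]
```

View pics/c3.png

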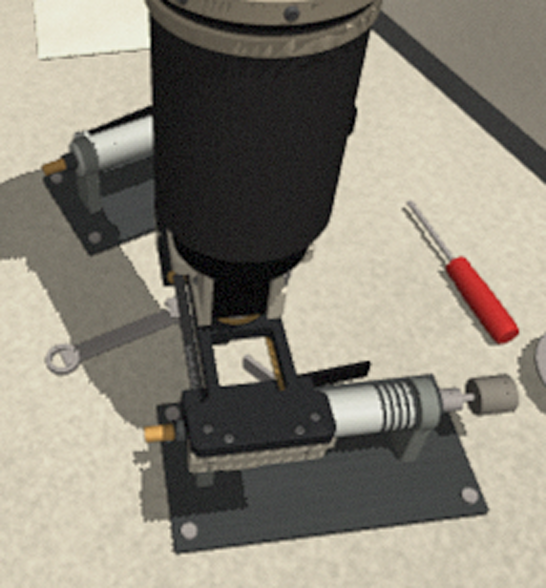

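```bash
python3 -m pendant '[[[0,0,-20,0,0,0],[0,0,-40,0,0,0],[0,0,-55,0,0,0],[0,0,-55,0,0,0]]]' -1
python3 -m pendant '[[[4.8,-1.4,0,0,0,0],[9.6,-2.9,0,0,0,0],[14.4,-4.3,0,0,0,0],[19.2,-5.7,0,0,0,0],[24,-7.2,0,0,0,0],[28.7,-8.6,0,0,0,0],[33.5,-10,0,0,0,0],[38.3,-11.5,0,0,0,0],[38.3,-11.5,0,0,0,0]]]'
python3 - <<'E'
from h import *
t=snap('side');print(get_obs()['force'])
cv2.imwrite('pics/c4.png',cv2.resize(t['pixels'][190:340,220:430,::-1],None,fx=3,fy=3,interpolation=2))
E
```

```text
clock: 2.82
tool_pos: [0.461, -0.1591, 0.0622]
orientation: [-180.0, 0.0, -106.7]
force: [-0.3, -0.4, 1.1]
opening: 0.0878
clock: 3.95
tool_pos: [0.4994, -0.1709, 0.0615]
orientation: [-180.0, -0.0, -106.7]
force: [-1.0, 0.3, -0.5]
opening: 0.088
[ 0.41269157 -0.17890378  0.18637295]
```

View pics/c4.png

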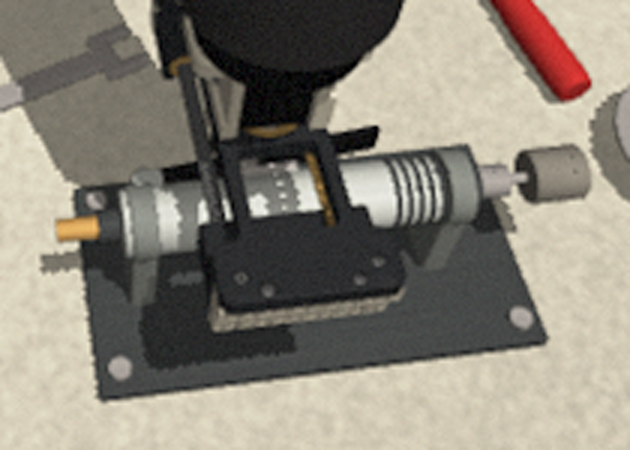

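The gripper hides the lever here. I'll push on in small steps and watch the force.

```bash
python3 -m pendant '[[[4.8,-1.4,0,0,0,0],[7.7,-2.3,0,0,0,0],[7.7,-2.3,0,0,0,0]]]'
python3 -m pendant '[[[1.9,-0.6,0,0,0,0],[1.9,-0.6,0,0,0,0]]]'
python3 -m pendant '[[[1.9,-0.6,0,0,0,0],[1.9,-0.6,0,0,0,0]]]'
```

```text
clock: 4.38
tool_pos: [0.5067, -0.173, 0.0614]
orientation: [180.0, -0.0, -106.7]
force: [-1.5, 0.2, -0.5]
opening: 0.0875
clock: 4.62
tool_pos: [0.5086, -0.1736, 0.0615]
orientation: [-180.0, 0.0, -106.7]
force: [-1.3, 0.8, -0.9]
opening: 0.088
clock: 4.88
tool_pos: [0.5105, -0.1741, 0.0616]
orientation: [180.0, 0.0, -106.7]
force: [-1.8, 0.6, -0.3]
opening: 0.0878
```

Contact is light so far. I'll continue until the stop shows as a force rise.

```bash
python3 -m pendant '[[[1.9,-0.6,0,0,0,0],[1.9,-0.6,0,0,0,0]]]'
python3 -m pendant '[[[1.4,-0.4,0,0,0,0],[1.4,-0.4,0,0,0,0]]]'
```

```text
clock: 5.12
tool_pos: [0.511, -0.1746, 0.0612]
orientation: [179.9, -0.0, -106.7]
force: [-6.4, 2.6, 1.7]
opening: 0.0873
clock: 5.38
tool_pos: [0.5117, -0.1749, 0.061]
orientation: [179.8, -0.0, -106.7]
force: [-6.7, 3.0, 1.7]
opening: 0.0876
```

```bash
python3 -m pendant '[[[1.4,-0.4,0,0,0,0],[1.4,-0.4,0,0,0,0]]]'
python3 -m pendant '[[[1.4,-0.4,0,0,0,0],[1.4,-0.4,0,0,0,0]]]'
```

```text
clock: 5.62
tool_pos: [0.5126, -0.1752, 0.0607]
orientation: [179.7, -0.0, -106.7]
force: [-8.0, 3.7, 0.8]
opening: 0.0877
clock: 5.88
tool_pos: [0.5133, -0.1756, 0.0605]
orientation: [179.7, -0.1, -106.7]
force: [-8.8, 3.4, 1.3]
opening: 0.0874
```

```bash
python3 -m pendant '[[[-12,3.6,0,0,0,0],[-29,8.6,0,0,0,0],[-29,8.6,35,0,0,0],[-29,8.6,80,0,0,0],[-29,60,110,0,0,0],[-29,120,110,0,0,0],[-29,180,110,0,0,0],[-29,240,110,0,0,0],[-29,300,110,0,0,0],[-29,300,110,0,0,0]]]'
python3 - <<'E'
from m import *
s=snap('top');t=snap('side')
a=cv2.resize(s['pixels'][125:225,305:400],None,fx=4,fy=4,interpolation=2)
b=cv2.resize(t['pixels'][210:310,235:335],None,fx=4,fy=4,interpolation=2)
cv2.imwrite('pics/c5.png',np.hstack([a,b])[:,:,::-1])
E
```

```text
clock: 7.12
tool_pos: [0.4883, 0.1281, 0.1723]
orientation: [-179.9, 0.1, -106.4]
force: [-0.2, -0.6, -0.9]
opening: 0.0874
```

View pics/c5.png

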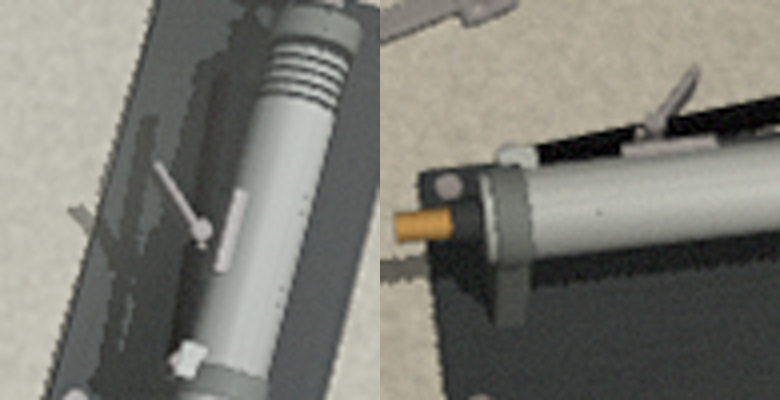

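The lever now leans forward, from its pivot at crop (203,230) to its tip at (156,165). By eye that is about 38–40°, against 43° at the stop, so I'm measuring it more carefully.

Run:
```python
from m import *
s=dict(np.load('top.npz'));W=pts(s)*1000
o=np.array([535.2,-182.9]);a=np.radians(-16.67);R=np.array([[np.cos(a),np.sin(a)],[-np.sin(a),np.cos(a)]])
L=(W[...,:2]-o)@R.T
# body axis check
b=(W[...,2]>88)&(abs(L[...,0])<58)&(abs(L[...,1])<22)
v=cv2.fitLine(L[b].astype(np.float32),cv2.DIST_HUBER,0,.01,.01).ravel();print('body',np.degrees(np.arctan(v[1]/v[0])),v[2:])
z=W[...,2]
for name,m in(('depth',(z>76)&(z<95)&(L[...,1]>31)&(L[...,1]<62)&(L[...,0]>-40)&(L[...,0]<15)),('bright',(s['pixels'].min(2)>105)&(L[...,1]>31)&(z>20)&(L[...,1]<64)&(L[...,0]>-50)&(L[...,0]<30))):
    v_,u_=np.nonzero(m);P=np.array([ray(s,p,.084)[:2]*1000-o for p in zip(u_,v_)])@R.T
    f=cv2.fitLine(P.astype(np.float32),cv2.DIST_HUBER,0,.01,.01).ravel()
    print(name,m.sum(),'lean fwd',90-np.degrees(np.arctan2(*(f[1::-1]*np.sign(f[1])))),P.min(0),P.max(0))
```

```text
body 0.22423396 [-0.7203221 -0.8851914]
depth 82 lean fwd -78.020706 [-30.17592879  30.40413905] [13.98597109 54.23958354]
bright 38 lean fwd 43.1883 [-27.91644185  30.61004549] [-5.59473102 52.99852938]
```

The line fit gives a forward lean of 43.2° with the tip at local (-5.6, 53), so the lever is fully forward. Next is the squeeze.

```bash
python3 -m pendant '[[[20,-60,0,0,0,0],[40,-120,0,0,0,0],[60,-180,0,0,0,0],[72,-240,0,0,0,0],[72,-300,0,0,0,0],[72,-312,0,0,0,0],[72,-312,0,0,0,0]]]' -1
python3 -m pendant '[[[0,0,-40,0,0,0],[0,0,-80,0,0,0],[0,0,-105,0,0,0],[0,0,-114,0,0,0],[0,0,-114,0,0,0]]]'
python3 -m pendant '[[[0,0,0,0,0,0],[0,0,0,0,0,0],[0,0,0,0,0,0],[0,0,0,0,0,0]]]' 0.2
```

```text
clock: 8.1
tool_pos: [0.5587, -0.1899, 0.1715]
orientation: [-180.0, 0.0, -106.9]
force: [0.6, -0.3, 0.3]
opening: 0.0876
clock: 8.72
tool_pos: [0.5596, -0.1874, 0.0578]
orientation: [180.0, -0.0, -106.7]
force: [0.1, 0.6, -0.4]
opening: 0.0875
clock: 9.22
tool_pos: [0.5608, -0.1877, 0.0584]
orientation: [-179.8, 0.1, -106.7]
force: [3.2, 2.8, 1.9]
opening: 0.0531
```

```bash
python3 -m pendant '[[[0,0,0,0,0,0],[0,0,0,0,0,0],[0,0,0,0,0,0]]]' 0.3
python3 -m pendant '[[[0,0,0,0,0,0],[0,0,0,0,0,0],[0,0,0,0,0,0]]]' 1
```

```text
clock: 9.6
tool_pos: [0.5612, -0.187, 0.0583]
orientation: [-179.8, 0.1, -106.7]
force: [4.4, 7.8, 4.5]
opening: 0.0423
clock: 9.98
tool_pos: [0.5612, -0.187, 0.0583]
orientation: [-179.8, 0.1, -106.7]
force: [3.0, 7.3, 3.6]
opening: 0.0424
```

The opening stops at 42–43 mm, which is the home distance. I'll hold to about 1.1 s with a snapshot partway, then release.

```bash
python3 -m pendant '[[[0,0,0,0,0,0],[0,0,0,0,0,0],[0,0,0,0,0,0],[0,0,0,0,0,0]]]'
python3 -c "
from h import *
snap('side','held.png')"
python3 -m pendant '[[[0,0,0,0,0,0],[0,0,0,0,0,0],[0,0,0,0,0,0],[0,0,0,0,0,0],[0,0,0,0,0,0],[0,0,0,0,0,0]]]' -1
```

```text
clock: 10.48
tool_pos: [0.5612, -0.1871, 0.0583]
orientation: [-179.8, 0.1, -106.7]
force: [3.7, 7.4, 3.6]
opening: 0.0422
clock: 11.28
tool_pos: [0.5589, -0.1882, 0.0572]
orientation: [179.9, -0.0, -106.7]
force: [0.5, -0.4, -0.3]
opening: 0.0874
```

Raise, move aside and check.

```bash
python3 -m pendant '[[[0,0,40,0,0,0],[0,0,80,0,0,0],[0,0,114,0,0,0],[-20,60,114,0,0,0],[-40,120,114,0,0,0],[-60,180,114,0,0,0],[-70,240,114,0,0,0],[-72,300,114,0,0,0],[-72,312,114,0,0,0],[-72,312,114,0,0,0]]]'
python3 - <<'E'
from m import *
s=snap('top');t=snap('side');h=cv2.imread('pics/held.png')[:,:,::-1]
o=np.array([535.2,-182.9]);a=np.radians(-16.67);R=np.array([[np.cos(a),np.sin(a)],[-np.sin(a),np.cos(a)]])
W=pts(s)*1000;L=(W[...,:2]-o)@R.T;z=W[...,2]
m=(s['pixels'].min(2)>105)&(L[...,1]>31)&(z>20)&(L[...,1]<64)&(L[...,0]>-50)&(L[...,0]<30)
v_,u_=np.nonzero(m);P=np.array([ray(s,p,.084)[:2]*1000-o for p in zip(u_,v_)])@R.T
f=cv2.fitLine(P.astype(np.float32),cv2.DIST_HUBER,0,.01,.01).ravel()
print('lean',90-np.degrees(np.arctan2(*(f[1::-1]*np.sign(f[1])))),P.min(0),P.max(0))
q=lambda i:cv2.resize(i[200:320,225:355],None,fx=3,fy=3,interpolation=2)
cv2.imwrite('pics/c6.png',np.hstack([q(t['pixels']),q(h)])[:,:,::-1])
E
```

```text
clock: 12.52
tool_pos: [0.4872, 0.1245, 0.1714]
orientation: [180.0, -0.0, -106.6]
force: [0.2, 0.5, -0.5]
opening: 0.0878
lean 43.90896 [-27.91644185  30.61004549] [-5.59473102 52.99852938]
```

View pics/c6.png

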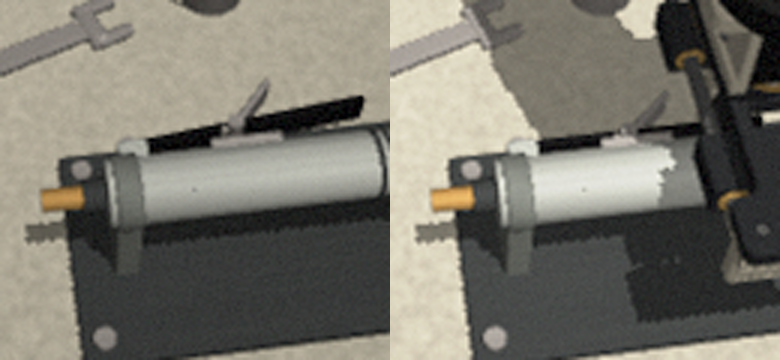

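The left view, after release, shows the paddle standing off the body again (end at (362,105)) and the lever leaning forward (tip at (266,82)). The right view, while held, shows the paddle flat against the body.

```bash
python3 -c "
from plant import *
print(close_job())"
```

```text
the job is handed in; nothing more can be done
None
```

The trigger check on the drum-nosed grinder is done and handed in at about 12.6 s of the 42 s allowed.

- **Lock-off lever:** I flipped it forward with one fingertip until the force rose to about 9 N at the stop. It leaned about 43–44° forward by the top camera, both after the flip and at the end (43° is fully forward). A first estimate by eye gave about 38°, and the fit to the lever's pixels replaced it.
- **Paddle:** I squeezed it at x 25 mm. The finger opening stopped at 42–42.5 mm, against the 43 mm expected with the paddle home, and the picture taken during the hold shows it against the body. I held it for about a second and then opened the gripper.
- **Final state:** The last pictures show the paddle sprung back out and the lever still forward, with the arm clear. I checked the paddle's return only by eye and did not measure it.

No check failed in the end. The highest tool force in the readouts was about 10 N.

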